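Switch the mill-ball feeder to the other chute

ROBOT

A 6-joint arm with a two-finger parallel gripper is mounted at the origin on the work surface. World frame = base frame: x ahead of the robot, y to its left, z up, the work surface at z = 0. Lengths are in m, angles in rad, forces in N, time in s.
With the tool pointing down it reaches from about 0.3 to 0.85 m from the base axis. Payload 5.4 kg.
Tool frame: the origin (TCP) lies midway between the tips of the shut fingers; the grasp point (between the pads) lies 19 mm behind it; y points along the fingers, x is the direction in which the jaws open and shut, and the axes are right-handed (so a half turn about y gives the same grasp; the last joint's range is limited). The gripper opens to 85 mm and grips with 20 to 120 N. Pads are 22 mm wide; open, the fingers measure 114 mm over their backs; the gripper's body (76 mm by 85 mm) begins 54 mm behind the grasp point. The pads swing forward as they close: fully open they stand 13 mm farther back than shut.
Start: joints at [-1.336, 0.158, 1.597, -0, 1.386, -0.21], TCP at [0.247, -0.519, 0.231] pointing down, gripper open.
Joint ranges: [-2.91, 2.91], [-0.94, 2.29], [0.18, 2.7], [-1.29, 4.43], [0.17, 2.64], [-3, 3]. Speed limits (rad/s): [2.57, 2.57, 3.14, 3.14, 3.14, 3.14].

INTERFACE

Orientations are given as a rotation vector (axis times angle).
In Python, from station import sensors, eyes, ctrl, models gives the robot as it stands.
- The arm moves only by the shell command python3 -m jog 'ROWS'. ROWS is JSON, a list of rows, each a list of 7 numbers: the turn, a rotation vector about the tool's x, y, z in rad, then the shift along the tool's x, y, z in mm, then the opening in per cent of the stroke, from 0 (shut) to 100 (fully open). In form: [[ax, ay, az, tx, ty, tz, claw], ...]. A call has 1 to 20 rows; each row shifts and turns the commanded pose from where the row before left it, along the tool's axes as they then stand; what a row does not reach is not made up. A row lasts 1/10 s, in which the tool goes at most 50 mm and 8.59 degrees, less where a joint would pass 70% of its speed; a pose out of reach is approached as far as the arm can. A call is refused whole if a number of a shift passes 50 or a number of a turn 0.15, either way. A call with a gripper value outside its range is refused whole. The fingers move at their own pace and stop on an object; the grip force is fixed at half the most. Time passes only in rows, so rows that do not move let the fingers close. It gives the time, the measured TCP pose, the force and the opening at its end, in the units of the state.
- sensors.read_state(): the state, without advancing time (a new reading comes with each control period).
- eyes.grab_frame(name): name is "scene" or "top"; returns a dict with "frame" (420x560x3 uint8, red, green, blue), "fov_y" (degrees; the focal length in pixels is half the picture's height over the tangent of half this angle, whatever the lens; pixels are square), "cx", "cy" (the principal point, pixels), "view" (4x4, takes a point from world to camera coordinates). Camera axes: x right, y down, z forward; pixel columns grow to the right and rows downward; lengths in m; the calibration is good to about 2 mm. A picture is of the moment at which its call begins. There is no depth.
- ctrl.finish_job(): hands the job in, once; it reports no verdict.
Trained networks look in the newest picture that a camera, given by its name, has taken for a name from the list of things; names that differ only in an ending like _2 or _b are one class to them, and where a whole thing is asked for, a point or a joint stands for the part that bears it (a point fixed in the world has none). Each returns a list of dicts, best first, with "score" (0 to 1); they miss things now and then, are a little off and sometimes report something else, mostly with a low value. They report only what shows in the picture. A call takes as long as a camera call. They do not tell look-alikes from the thing itself.
- models.cut_out(camera, label): "mask" (420x560 bool, what is visible of it) and "uv" ([column, row] in pixels, amid what is visible of it).
- models.spot_point(camera, label): "uv" ([column, row] in pixels: a listed point, or the origin of a listed thing).
The state is a dict: "t": time; "joint_positions": joint angles; "qvel": joint speeds; "joint_torque": joint torques, N m; "eef_pos": TCP position; "tcp_rot": TCP orientation; "ft_force": force on the tool from outside, world axes, zero at the start; "torque": the same for the moment, N m; "grip_width": finger opening in m.
Only numpy, scipy, OpenCV 4.12 (cv2) and the standard library are available. Lean on these libraries where they do the work, as an engineer would, in place of code of your own. Each camera call takes 0.05 s, during which the arm holds its last target.

TASK

The balls on the green seesaw gate have backed up against the closed chute on the left: press the gate's raised right-hand tab down with a fingertip so that it rocks fully over its pivot and its three balls run down the other chute into the white tray. Once they are in the tray, press the yellow feed key all the way down so that the three waiting balls follow them, and wait until all six lie in the white tray. Do not touch the balls themselves, and leave the glassware and other things on the bench where they stand.

Things in the scene. Friction and masses are not known exactly. Their poses are not given: they have to be found in the camera images.
- stand: Ball feeder, fixed to the bench; origin on the bench under the middle of the gate. +y runs along the gate to the closed left chute (red blanking plate, y = 116 mm) and the full blue tray, -y to the open chute and empty white tray (120 x 115 mm, 45 mm high); +x points away from the robot along the rising grey feed lane (44 mm wide, x = 28 to 195 mm, walls up to 184 mm high).
- gate (a joint): Tilt of the seesaw gate, a green trough 220 mm long (y), 44 mm wide, pivot along x 115 mm above the bench. 0 = left (+y) side down (start, within 0.02), 0.2 = level, 0.4 rad = right (-y) side down on its stop. Friction (0.1 Nm) keeps it where it is left; a tab takes 1 to 4 N. Trough walls 16 mm high, 50 mm at the front middle (y within 40 mm).
- press_tab (a point): Middle of the top of the gate's right-hand black press tab, a plate 66 mm (x) by 45 mm (y), 6 mm thick, on the robot's side of the trough, 60 mm in front of (-x) and 87 mm right of (-y) the pivot's middle. It tilts with the gate: raised at the start, about 136 mm above the bench, and 101 mm at the end of its travel. A like tab is on the left.
- feed_key (a joint): Travel of the feed key straight down, m: 0 = up (start, within 0.003), stop plate blocking the lane; 0.028 = fully down on its stop, plate below the lane floor. It stays where it is left (2.5 N of friction, light damping).
- key_top (a point): Middle of the top of the yellow feed key cap, 40 x 40 mm, beside the feed lane, 65 mm beyond (+x) and 70 mm to the right (-y) of the stand's origin; 175 mm above the bench when up, 147 mm when fully down. The balls waiting in the lane reach 188 mm above the bench.
- tray_in (a point): Centre of the floor of the white tray under the open chute, 4 mm above the bench, fixed to the stand; axes as the stand's. Inside it measures 112 mm (x) by 107 mm (y).
- ball1: Loose brown ceramic mill ball, 30 mm across, about 40 g; origin at its centre (its axes turn as it rolls); at the start in the left end of the gate. Once let go it runs into the white tray within about 3 s.
- ball2: Loose brown ceramic mill ball, 30 mm across, about 40 g; origin at its centre (its axes turn as it rolls); at the start in the left end of the gate. Once let go it runs into the white tray within about 3 s.
- ball3: Loose brown ceramic mill ball, 30 mm across, about 40 g; origin at its centre (its axes turn as it rolls); at the start in the left end of the gate. Once let go it runs into the white tray within about 3 s.
- ball4: Loose brown ceramic mill ball, 30 mm across, about 40 g; origin at its centre (its axes turn as it rolls); at the start in the feed lane behind the stop plate. Once let go it runs into the white tray within about 3 s.
- ball5: Loose brown ceramic mill ball, 30 mm across, about 40 g; origin at its centre (its axes turn as it rolls); at the start in the feed lane behind the stop plate. Once let go it runs into the white tray within about 3 s.
- ball6: Loose brown ceramic mill ball, 30 mm across, about 40 g; origin at its centre (its axes turn as it rolls); at the start in the feed lane behind the stop plate. Once let go it runs into the white tray within about 3 s.
- mortar: Bystander, loose: white porcelain mortar bowl, 96 mm across, 55 mm high; origin at the centre of its underside.
- jar: Bystander, loose: amber glass jar with black cap, 48 mm across, 70 mm high; origin at the centre of its underside.
- beaker: Bystander, loose: white porcelain mug-like beaker with a handle, 72 mm across, 85 mm high; origin at the centre of its underside.
- stopper: Bystander, loose: black rubber stopper, 34 mm across, 30 mm high; origin at the centre of its underside.
- flask: Bystander, loose: glass conical flask, 76 mm across at the foot, 120 mm high; origin at the centre of its underside.
- brush: Bystander, loose: blue cleaning brush, 150 mm long, lying on the bench; origin under its middle.
Things that resemble listed ones, but are neither listed nor needed, are in the scene too. Leave any blue or purple look-alike of the ball5 alone.

How it is judged:
On the way, in this order (a step that is already met when the one before it is completed fails the run):
1. the gate is rocked over and its three balls are in the white tray, while the feed key is still up (value of joint gate above 0.36 rad and value of joint feed_key below 0.012 m and x of ball1 in the frame of tray_in between -0.058 and 0.058 m and y of ball1 in the frame of tray_in between -0.056 and 0.056 m and z of ball1 in the frame of tray_in between 0 and 0.05 m and x of ball2 in the frame of tray_in between -0.058 and 0.058 m and y of ball2 in the frame of tray_in between -0.056 and 0.056 m and z of ball2 in the frame of tray_in between 0 and 0.05 m and x of ball3 in the frame of tray_in between -0.058 and 0.058 m and y of ball3 in the frame of tray_in between -0.056 and 0.056 m and z of ball3 in the frame of tray_in between 0 and 0.05 m), for 0.1 s.
2. the feed key is pressed all the way down (value of joint feed_key above 0.024 m and value of joint gate above 0.36 rad), for 0.1 s.
At the end, for the whole second after the job is handed in: the gate stays rocked over to the right (over 0.36 of 0.4 rad), the feed key is down (over 24 of 28 mm), and all six balls lie inside the white tray, below its rim and at rest (under 0.1 m/s) (all of step 2 and x of ball1 in the frame of tray_in between -0.058 and 0.058 m and y of ball1 in the frame of tray_in between -0.056 and 0.056 m and z of ball1 in the frame of tray_in between 0 and 0.05 m and x of ball2 in the frame of tray_in between -0.058 and 0.058 m and y of ball2 in the frame of tray_in between -0.056 and 0.056 m and z of ball2 in the frame of tray_in between 0 and 0.05 m and x of ball3 in the frame of tray_in between -0.058 and 0.058 m and y of ball3 in the frame of tray_in between -0.056 and 0.056 m and z of ball3 in the frame of tray_in between 0 and 0.05 m and x of ball4 in the frame of tray_in between -0.058 and 0.058 m and y of ball4 in the frame of tray_in between -0.056 and 0.056 m and z of ball4 in the frame of tray_in between 0 and 0.05 m and x of ball5 in the frame of tray_in between -0.058 and 0.058 m and y of ball5 in the frame of tray_in between -0.056 and 0.056 m and z of ball5 in the frame of tray_in between 0 and 0.05 m and x of ball6 in the frame of tray_in between -0.058 and 0.058 m and y of ball6 in the frame of tray_in between -0.056 and 0.056 m and z of ball6 in the frame of tray_in between 0 and 0.05 m and linear speed of each of ball1, ball2, ball3, ball4, ball5, ball6 below 0.1 m/s); the robot touches nothing.
It fails at once if the robot touches a ball (contact force between any of the arm, the fingers and ball1 above 0.5 N or contact force between any of the arm, the fingers and ball2 above 0.5 N or contact force between any of the arm, the fingers and ball3 above 0.5 N or contact force between any of the arm, the fingers and ball4 above 0.5 N or contact force between any of the arm, the fingers and ball5 above 0.5 N or contact force between any of the arm, the fingers and ball6 above 0.5 N).
It fails at once if a bystander is moved more than 25 mm or tipped over (distance of any of mortar, jar, beaker, stopper, flask, brush from where it was at the start of the episode above 0.025 m or angle between any of mortar, jar, beaker, stopper, flask's own z axis and vertical above 0.5 rad).
It also fails if it takes over 38 s, if anything falls off the work surface, if the arm or the gripper's body presses on something with over 40 N, if the wrist force passes 120 N, or if a joint passes its speed limit or range.

## Working session

There is one attempt and no reset: what is moved stays moved. The work goes in short steps, Python scripts to look and compute and a shell command to move; the robot and the scene stay as the last step left them, time stands still between calls to the robot, and variables do not carry over. Pictures are saved under pics/ and viewed, and the job is handed in when it is done.

```bash
ls; mkdir -p pics
python3 - <<'E'
from station import sensors, eyes, models
import cv2,numpy as np
for n in ["scene","top"]:
    f=eyes.grab_frame(n); cv2.imwrite(f"pics/{n}0.png",cv2.cvtColor(f["frame"],cv2.COLOR_RGB2BGR))
    print(n,f["fov_y"],f["cx"],f["cy"]); print(np.round(f["view"],4).tolist())
    for l in ["press_tab","key_top","tray_in","stand"]:
        print(l,[(np.round(d["uv"],1).tolist(),round(d["score"],2)) for d in models.spot_point(n,l)[:3]])
s=sensors.read_state(); print(s["t"],s["eef_pos"],s["tcp_rot"],s["grip_width"],s["ft_force"])
E
```

```text
pics
scene 53.867676378781525 284.25413480059837 214.75841722779413
[[-0.3058, 0.9519, -0.0176, 0.1443], [0.7611, 0.2333, -0.6052, -0.3979], [-0.572, -0.1985, -0.7959, 1.2247], [0.0, 0.0, 0.0, 1.0]]
press_tab [([278.3, 172.2], 0.57), ([269.0, 206.5], 0.51)]
key_top [([266.2, 207.3], 0.62)]
tray_in [([199.6, 214.0], 0.89)]
stand [([311.6, 244.9], 0.55)]
top 57.65717479519552 273.6660748871304 207.52510193040632
[[-0.0031, -0.9999, 0.0145, 0.0574], [-0.9855, 0.0006, -0.1694, 0.6269], [0.1694, -0.0148, -0.9854, 0.7231], [0.0, 0.0, 0.0, 1.0]]
press_tab [([302.8, 260.2], 0.74)]
key_top [([294.0, 187.4], 0.69)]
tray_in [([380.5, 235.3], 0.84)]
stand [([252.2, 234.8], 0.71)]
0.5 [ 0.24738175 -0.51900278  0.23123754] [-1.38729449  0.87569936 -0.87555477] 0.0852580943207065 [ 0.39884679  0.50153725 -0.6590359 ]
```

View pics/scene0.png

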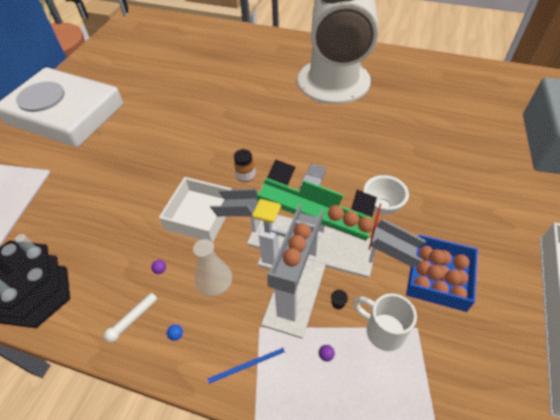

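View pics/top0.png

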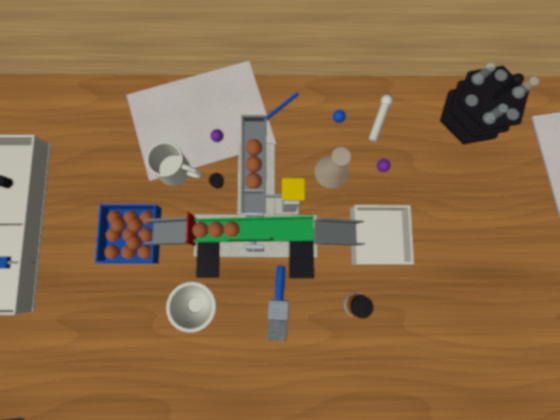

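```bash
cat > h.py <<'E'
import numpy as np, cv2
from station import sensors, eyes, ctrl, models
from scipy.spatial.transform import Rotation as R
def cam(f):
    fl=f["frame"].shape[0]/2/np.tan(np.radians(f["fov_y"])/2)
    return fl,f["cx"],f["cy"],np.array(f["view"])
def ray(f,uv,z):
    fl,cx,cy,V=cam(f); d=np.array([(uv[0]-cx)/fl,(uv[1]-cy)/fl,1]); Rm=V[:3,:3];t=V[:3,3]
    o=-Rm.T@t; w=Rm.T@d; return o+w*(z-o[2])/w[2]
def proj(f,p):
    fl,cx,cy,V=cam(f); c=V[:3,:3]@np.asarray(p)+V[:3,3]; return np.array([cx+fl*c[0]/c[2],cy+fl*c[1]/c[2]])
def crop(f,name,x0,x1,y0,y1,s):
    im=cv2.cvtColor(f["frame"],cv2.COLOR_RGB2BGR)[y0:y1,x0:x1]
    cv2.imwrite("pics/"+name,cv2.resize(im,None,fx=s,fy=s,interpolation=cv2.INTER_CUBIC))
E
python3 - <<'E'
from h import *
from scipy.optimize import least_squares
fs=eyes.grab_frame("scene");ft=eyes.grab_frame("top")
for n,f,tab,key,tr,st in [("s",fs,(278.3,172.2),(266.2,210),(199.6,214),(311.6,244.9)),("t",ft,(302.5,260.2),(293.5,188.5),(380.5,235.3),(252.2,234.8))]:
    print(n,ray(f,tab,.136),ray(f,key,.175),ray(f,tr,.004),ray(f,st,0))
def w(p,l):
    c,s=np.cos(p[2]),np.sin(p[2]); return [p[0]+c*l[0]-s*l[1],p[1]+s*l[0]+c*l[1],l[2]]
obs=[(ft,(302.5,260.2),(-.060,-.087,.136)),(fs,(280,172.2),(-.060,-.087,.136)),(ft,(293.5,188.5),(.065,-.07,.175)),(fs,(267,210),(.065,-.07,.175))]
r=least_squares(lambda p:np.concatenate([proj(f,w(p,l))-uv for f,uv,l in obs]),[.5,0,0])
print(r.x,r.fun.round(1))
print("tab",w(r.x,(-.06,-.087,.136)),"key",w(r.x,(.065,-.07,.175)))
cap=sorted
crop(ft,"t1.png",180,430,90,340,3);crop(fs,"s1.png",150,430,120,330,2.8)
E
```

```text
s [0.51862378 0.00520322 0.136     ] [0.64334807 0.02570309 0.175     ] [ 0.57468731 -0.16602642  0.004     ] [0.57763979 0.09488122 0.        ]
t [0.51789811 0.00666277 0.136     ] [0.63932873 0.02375806 0.175     ] [ 0.57477581 -0.17367134  0.004     ] [0.57670948 0.10175456 0.        ]
[0.57594344 0.09476836 0.00875648] [-0.3  0.7 -0.4 -0.5 -0.9 -1.3 -0.7 -0.8]
tab [np.float64(0.5167075435497445), np.float64(0.007246316417519952), 0.136] key [np.float64(0.6415538931225484), np.float64(0.025340210369493313), 0.175]
```

View pics/t1.png

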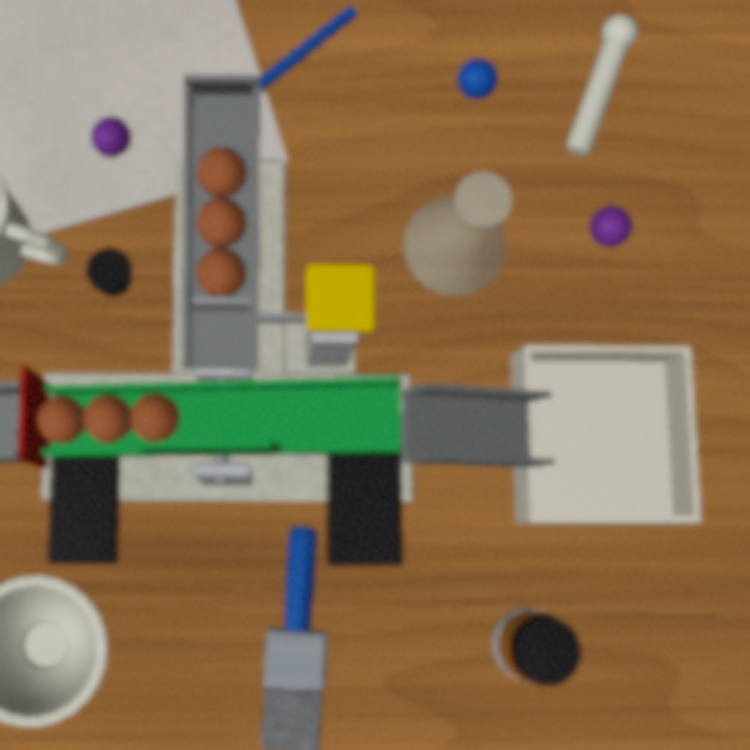

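View pics/s1.png

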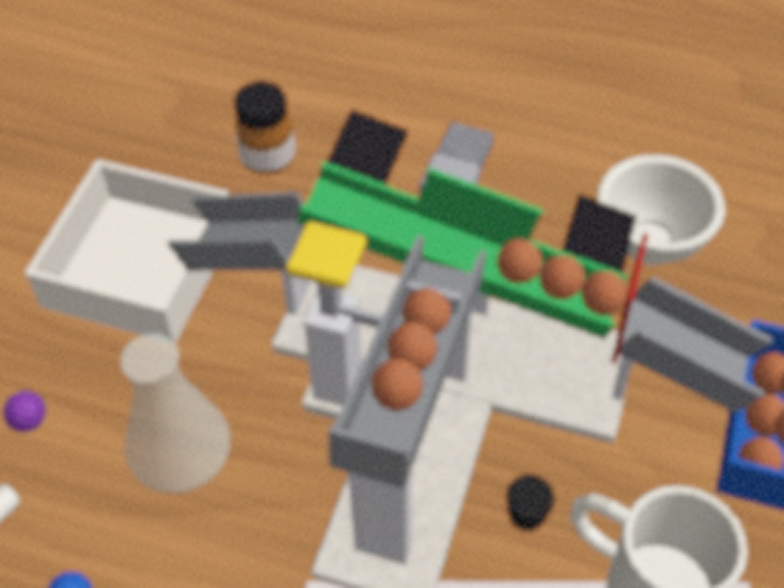

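Run:
```python
from h import *
fs=eyes.grab_frame("scene");ft=eyes.grab_frame("top")
s=sensors.read_state(); print(s["t"],proj(fs,s["eef_pos"]),proj(ft,s["eef_pos"]))
print("base",proj(fs,[0,0,0]))
for z in (0,.1,.2,.3,.4,.5,.6):
    p=ray(ft,(280,270),z);q=ray(ft,(278,335),z); print(z,p.round(3),proj(fs,p).round(),q.round(3),proj(fs,q).round())
for n in("scene","top"):
  for l in ["brush","jar","flask","beaker","mortar","stopper"]:
    print(n,l,[(np.round(d["uv"]).tolist(),round(d["score"],2)) for d in models.spot_point(n,l)[:3]])
crop(ft,"t2.png",200,360,220,420,3)
```

```text
0.7 [107.08839082  20.60504436] [679.17919552 448.13950236]
base [332.9432336   80.46050369]
0 [0.502 0.042 0.   ] [298. 212.] [0.37  0.047 0.   ] [316. 171.]
0.1 [0.501 0.046 0.1  ] [300. 182.] [0.385 0.05  0.1  ] [317. 145.]
0.2 [0.5   0.049 0.2  ] [303. 147.] [0.401 0.052 0.2  ] [318. 114.]
0.3 [0.5   0.052 0.3  ] [305. 103.] [0.416 0.055 0.3  ] [320.  75.]
0.4 [0.499 0.055 0.4  ] [309.  47.] [0.431 0.057 0.4  ] [322.  25.]
0.5 [0.498 0.058 0.5  ] [314. -25.] [0.447 0.06  0.5  ] [325. -41.]
0.6 [0.497 0.061 0.6  ] [ 321. -123.] [0.462 0.062 0.6  ] [ 330. -132.]
scene brush [([307.0, 193.0], 0.7)]
scene jar [([247.0, 174.0], 0.97), ([290.0, 259.0], 0.39)]
scene flask []
scene beaker [([385.0, 331.0], 0.59)]
scene mortar [([380.0, 205.0], 0.82)]
scene stopper [([335.0, 304.0], 0.53)]
top brush [([276.0, 303.0], 0.55), ([294.0, 187.0], 0.26)]
top jar [([355.0, 301.0], 0.67)]
top flask [([334.0, 174.0], 0.78)]
top beaker [([173.0, 170.0], 0.92), ([255.0, 166.0], 0.34)]
top mortar [([196.0, 304.0], 0.58)]
top stopper [([220.0, 186.0], 0.46)]
```

View pics/t2.png

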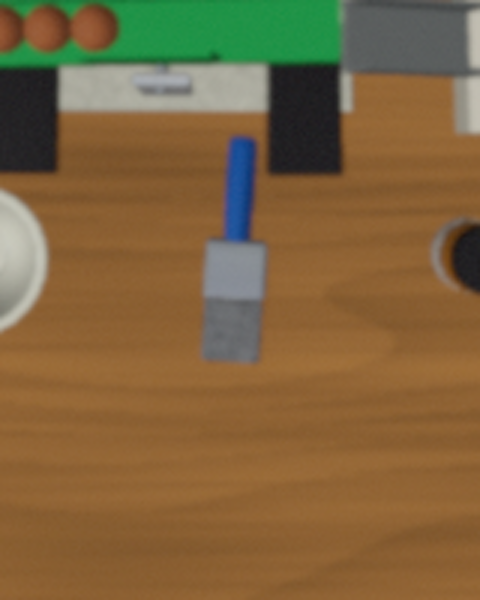

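```bash
cat > go.py <<'E'
from h import *
import sys
# report tool axes and tool-frame shift to a world target
s=sensors.read_state(); M=R.from_rotvec(s["tcp_rot"]).as_matrix()
print(round(s["t"],2),np.round(s["eef_pos"],4),"F",np.round(s["ft_force"],1),"grip",round(s["grip_width"],3)); print("M",np.round(M,3).tolist())
if len(sys.argv)>3:
    d=np.array(list(map(float,sys.argv[1:4])))-s["eef_pos"]; print("shift mm",np.round(M.T@d*1000,1))
E
python3 go.py 0.512 0.004 0.231
```

```text
1.3 [ 0.2474 -0.519   0.2313] F [ 0.8 -0.4  0.4] grip 0.085
M [[0.43, 0.0, 0.903], [-0.903, 0.0, 0.43], [-0.0, -1.0, 0.0]]
shift mm [-3.583e+02  3.000e-01  4.639e+02]
```

```bash
python3 -m jog '[[0,0,0,-14,0,18,0],[0,0,0,-28,0,36,0],[0,0,0,-28,0,36,0],[0,0,0,-28,0,36,0],[0,0,0,-28,0,36,0],[0,0,0,-28,0,36,0],[0,0,0,-28,0,36,0],[0,0,0,-28,0,36,0],[0,0,0,-28,0,36,0],[0,0,0,-28,0,36,0],[0,0,0,-28,0,36,0],[0,0,0,-28,0,36,0],[0,0,0,-28,0,36,0],[0,0,0,-8,0,14,0]]' && python3 -m jog '[[0,-0.14,0,0,0,0,0],[0,-0.14,0,0,0,0,0],[0,-0.14,0,0,0,0,0],[0,-0.14,0,0,0,0,0],[0,-0.14,0,0,0,0,0],[0,-0.14,0,0,0,0,0],[0,-0.14,0,0,0,0,0],[0,-0.14,0,0,0,0,0],[0,0,0,0,0,0,0],[0,0,0,0,0,0,0]]'; python3 go.py 0.510 0.004 0.150
python3 - <<'E'
from h import *
for n in ("scene","top"):
    f=eyes.grab_frame(n); crop(f,n+"3.png",150,450,90,330,2.6); print(proj(f,sensors.read_state()["eef_pos"]))
E
```

```text
t: 2.7
eef_pos: [0.5131, 0.0074, 0.2314]
tcp_rot: [-1.387, 0.873, -0.873]
ft_force: [-1.1, -0.8, 0.1]
grip_width: 0.0002
t: 3.7
eef_pos: [0.5122, 0.0038, 0.2313]
tcp_rot: [-1.571, 0.007, -0.007]
ft_force: [0.1, 0.7, 0.8]
grip_width: -0.0001
3.7 [0.5122 0.0038 0.2313] F [0.1 0.7 0.8] grip -0.0
M [[1.0, 0.0, 0.009], [-0.009, -0.0, 1.0], [0.0, -1.0, -0.0]]
shift mm [-2.2 81.3  0.2]
[277.134746   133.27974898]
[310.01628688 261.87167403]
```

View pics/scene3.png

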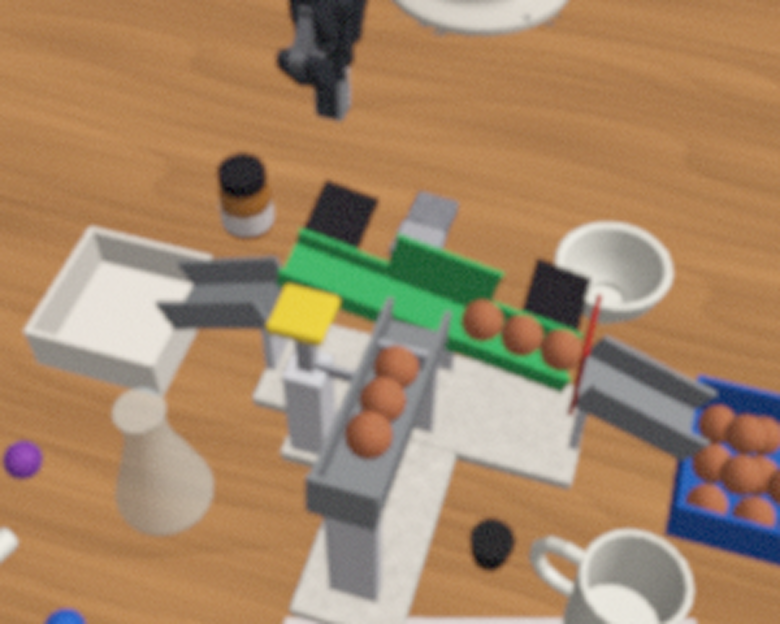

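View pics/top3.png

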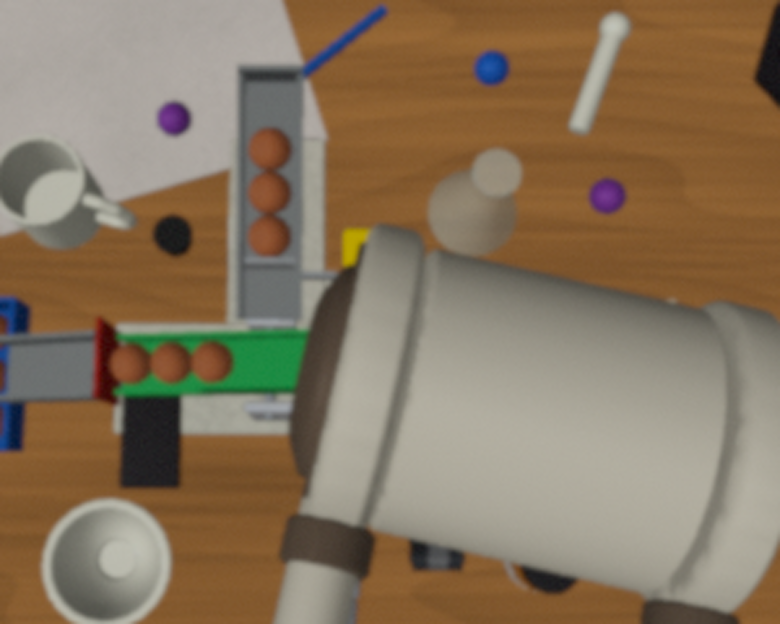

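```bash
python3 -m jog '[[0,0,0,0,15,0,0],[0,0,0,0,25,0,0],[0,0,0,0,25,0,0],[0,0,0,0,15,0,0],[0,0,0,0,5,0,0],[0,0,0,0,5,0,0],[0,0,0,0,5,0,0],[0,0,0,0,5,0,0],[0,0,0,0,5,0,0],[0,0,0,0,5,0,0],[0,0,0,0,5,0,0],[0,0,0,0,5,0,0],[0,0,0,0,5,0,0],[0,0,0,0,5,0,0],[0,0,0,0,0,0,0]]';python3 - <<'E'
from h import *
f=eyes.grab_frame("scene"); crop(f,"scene4.png",150,450,90,330,2.6)
E
```

```text
t: 5.3
eef_pos: [0.5125, 0.0041, 0.1021]
tcp_rot: [-1.57, 0.005, -0.005]
ft_force: [-1.8, 1.0, 8.3]
grip_width: 0.0
```

View pics/scene4.png

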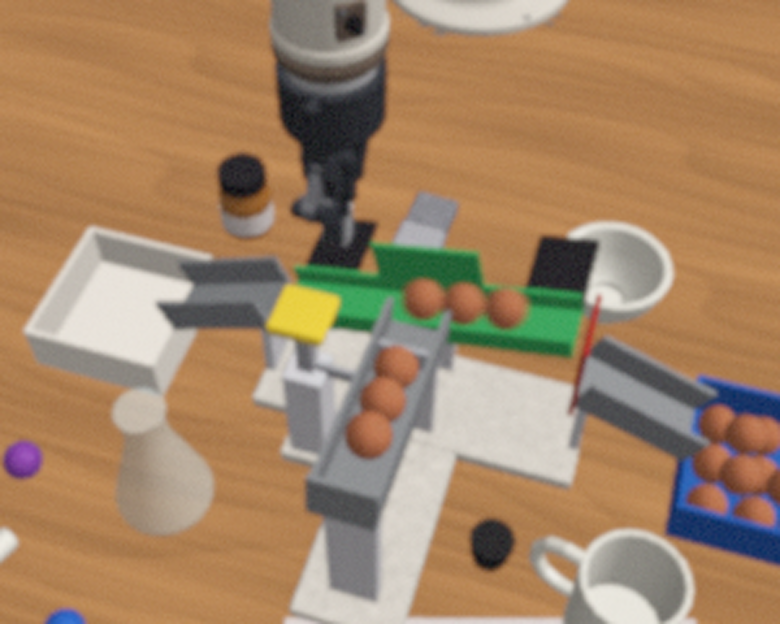

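```bash
python3 -m jog '[[0,0,0,0,1.5,0,0],[0,0,0,0,0,0,0],[0,0,0,0,0,0,0]]';python3 -m jog '[[0,0,0,0,1.5,0,0],[0,0,0,0,0,0,0],[0,0,0,0,0,0,0],[0,0,0,0,0,0,0],[0,0,0,0,0,0,0],[0,0,0,0,0,0,0],[0,0,0,0,0,0,0],[0,0,0,0,0,0,0],[0,0,0,0,0,0,0],[0,0,0,0,0,0,0],[0,0,0,0,0,0,0],[0,0,0,0,0,0,0],[0,0,0,0,0,0,0],[0,0,0,0,0,0,0]]'
python3 - <<'E'
from h import *
f=eyes.grab_frame("scene"); crop(f,"scene5.png",150,450,90,330,2.6)
E
```

```text
t: 5.65
eef_pos: [0.5126, 0.0041, 0.1018]
tcp_rot: [-1.57, 0.004, -0.005]
ft_force: [-6.3, 0.9, 16.8]
grip_width: 0.0001
t: 7.05
eef_pos: [0.5128, 0.0041, 0.1015]
tcp_rot: [-1.57, 0.004, -0.004]
ft_force: [-9.1, 1.9, 26.1]
grip_width: -0.0002
```

View pics/scene5.png

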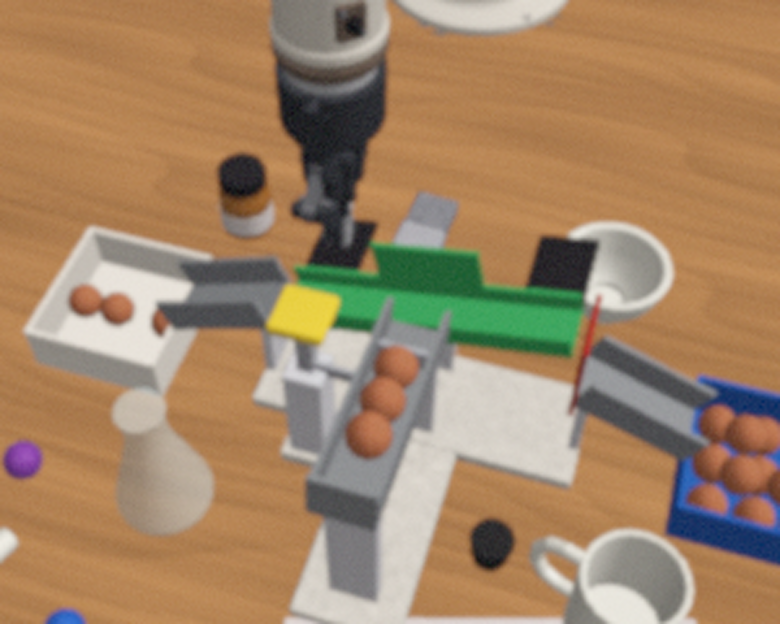

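The gate is on its stop: the force rises without further travel. Three balls are in the white tray, at about (85,300), (117,308) and (160,320) in the crop. Next I'll lift and go to the key.

```bash
python3 -m jog '[[0,0,0,0,-5,0,0],[0,0,0,0,-15,0,0],[0,0,0,0,-30,0,0],[0,0,0,0,-40,0,0],[0,0,0,0,-40,0,0],[0,0,0,0,-10,0,0],[0,0,0,20,0,3,0],[0,0,0,35,0,5,0],[0,0,0,35,0,5,0],[0,0,0,25,0,4,0],[0,0,0,12,0,2,0],[0,0,0,0,0,0,0],[0,0,0,0,0,0,0]]'; python3 go.py 0.6405 0.0245 0.185;python3 - <<'E'
from h import *
f=eyes.grab_frame("scene"); crop(f,"scene6.png",150,450,90,330,2.6)
for n in["scene","top"]:
  f=eyes.grab_frame(n)
  for l in["key_top"]:
    print(n,l,[(np.round(d["uv"],1).tolist(),round(d["score"],2)) for d in models.spot_point(n,l)[:2]])
f=eyes.grab_frame("scene");print(proj(f,(.6415,.0253,.175)),proj(f,sensors.read_state()["eef_pos"]))
E
```

```text
t: 8.4
eef_pos: [0.6383, 0.0222, 0.2367]
tcp_rot: [-1.57, 0.007, -0.002]
ft_force: [0.1, 0.1, 0.9]
grip_width: -0.0
8.4 [0.6383 0.0222 0.2367] F [0.1 0.1 0.9] grip -0.0
M [[1.0, -0.003, 0.006], [-0.006, 0.0, 1.0], [-0.003, -1.0, 0.0]]
shift mm [ 2.4 51.7  2.3]
scene key_top [([266.8, 208.3], 0.91)]
top key_top []
[266.33392514 209.13826516] [262.82871972 183.11166163]
```

View pics/scene6.png

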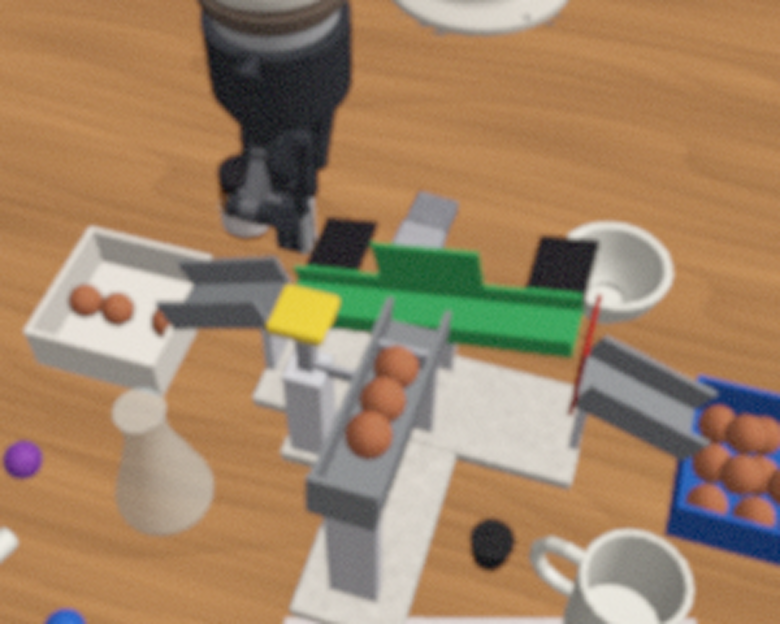

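```bash
python3 -m jog '[[0,0,0,2,12,1,0],[0,0,0,1,20,1,0],[0,0,0,0,15,0,0],[0,0,0,0,5,0,0],[0,0,0,0,4,0,0],[0,0,0,0,4,0,0],[0,0,0,0,4,0,0],[0,0,0,0,4,0,0],[0,0,0,0,4,0,0],[0,0,0,0,4,0,0],[0,0,0,0,4,0,0],[0,0,0,0,4,0,0],[0,0,0,0,4,0,0],[0,0,0,0,0,0,0],[0,0,0,0,0,0,0]]'
python3 - <<'E'
from h import *
f=eyes.grab_frame("scene"); crop(f,"scene7.png",150,450,90,330,2.6)
E
```

```text
t: 10.2
eef_pos: [0.6417, 0.0241, 0.1496]
tcp_rot: [-1.57, 0.006, -0.003]
ft_force: [0.3, -1.4, 0.8]
grip_width: 0.0001
```

View pics/scene7.png

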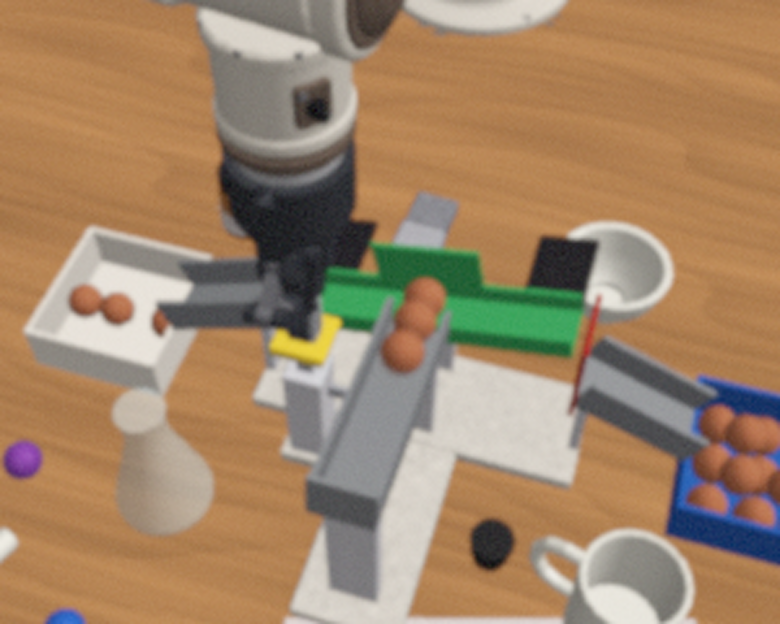

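Balls 4 to 6 are rolling out of the lane. Now I'll press the last 2 to 3 mm onto the stop and wait.

```bash
python3 -m jog '[[0,0,0,0,2,0,0],[0,0,0,0,1,0,0],[0,0,0,0,1,0,0],[0,0,0,0,0,0,0],[0,0,0,0,0,0,0]]'; python3 -m jog '[[0,0,0,0,1,0,0],[0,0,0,0,0,0,0],[0,0,0,0,0,0,0],[0,0,0,0,0,0,0],[0,0,0,0,0,0,0],[0,0,0,0,0,0,0],[0,0,0,0,0,0,0],[0,0,0,0,0,0,0],[0,0,0,0,0,0,0],[0,0,0,0,0,0,0],[0,0,0,0,0,0,0],[0,0,0,0,0,0,0],[0,0,0,0,0,0,0],[0,0,0,0,0,0,0],[0,0,0,0,0,0,0],[0,0,0,0,0,0,0]]'
python3 - <<'E'
from h import *
f=eyes.grab_frame("scene"); crop(f,"scene8.png",150,450,90,330,2.6)
E
```

```text
t: 10.75
eef_pos: [0.6422, 0.024, 0.147]
tcp_rot: [-1.571, 0.005, -0.004]
ft_force: [-3.0, 0.2, 4.2]
grip_width: 0.0004
t: 12.35
eef_pos: [0.6423, 0.024, 0.147]
tcp_rot: [-1.571, 0.005, -0.005]
ft_force: [-5.9, 0.3, 9.3]
grip_width: 0.0002
```

View pics/scene8.png

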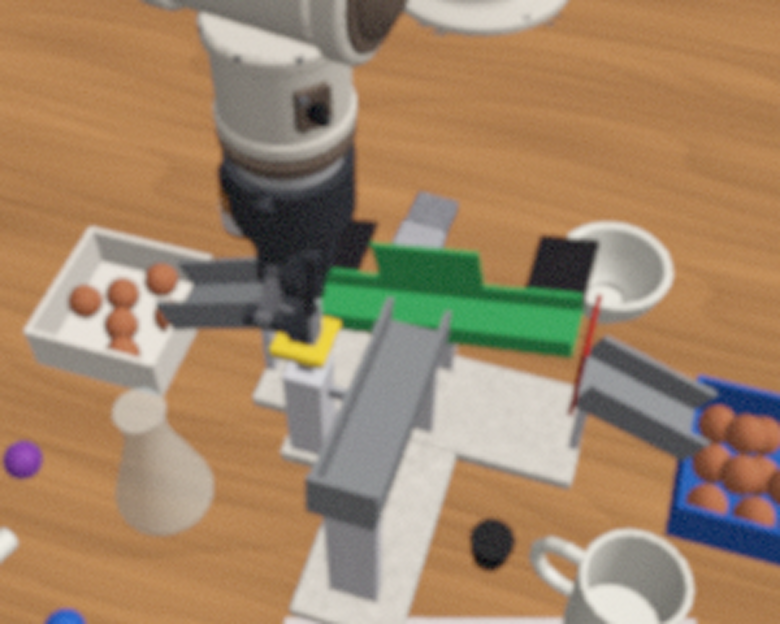

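The key is on its stop at z = 0.147, and six balls show in the white tray. I'll lift clear and check.

```bash
python3 -m jog '[[0,0,0,0,-5,0,0],[0,0,0,0,-15,0,0],[0,0,0,0,-30,0,0],[0,0,0,0,-40,0,0],[0,0,0,-30,-10,0,0],[0,0,0,-40,0,0,0],[0,0,0,-40,0,0,0],[0,0,0,-40,0,0,0],[0,0,0,-30,0,0,0],[0,0,0,0,0,0,0],[0,0,0,0,0,0,0],[0,0,0,0,0,0,0]]'
python3 - <<'E'
from h import *
f=eyes.grab_frame("scene"); crop(f,"scene9.png",150,450,90,330,2.6)
f=eyes.grab_frame("top"); crop(f,"top9.png",150,450,90,330,2.6)
for z in (.147,.175): print(z,proj(eyes.grab_frame("scene"),(.6415,.0253,z)),[np.round(d["uv"],1) for d in models.spot_point("scene","key_top")[:1]])
E
```

```text
t: 13.6
eef_pos: [0.4634, 0.0249, 0.2461]
tcp_rot: [-1.571, 0.003, -0.006]
ft_force: [0.4, -0.8, -0.3]
grip_width: 0.0002
0.147 [267.15424088 218.82830129] [array([265.8, 214.7])]
0.175 [266.33392514 209.13826516] []
```

View pics/scene9.png

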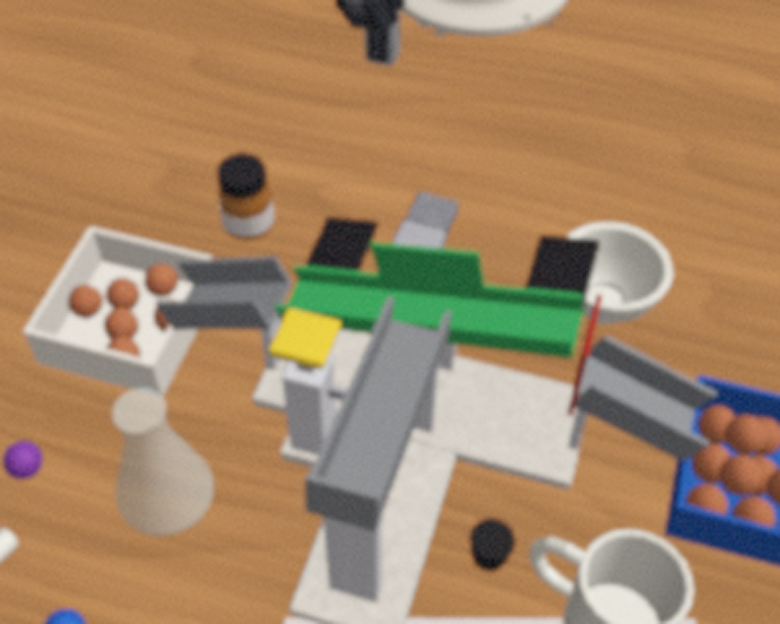

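View pics/top9.png

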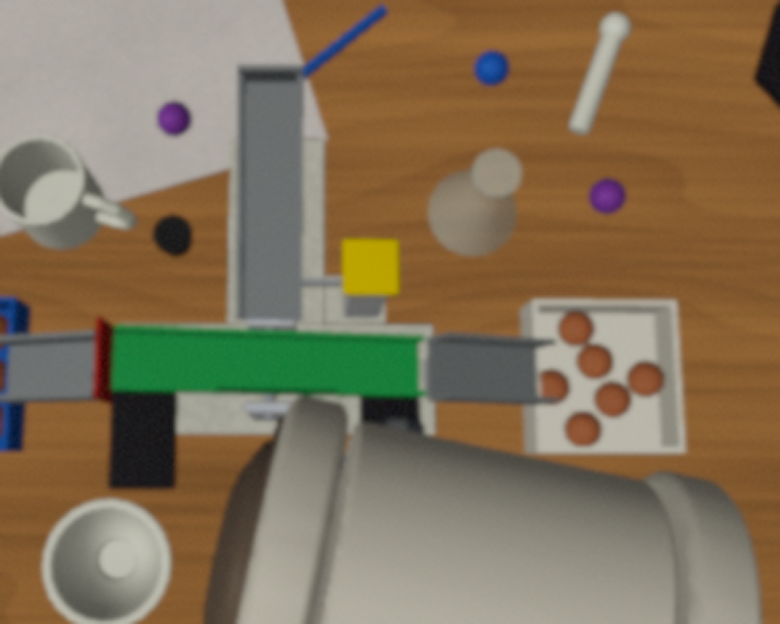

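```bash
python3 -m jog '[[0,0,0,0,0,0,0],[0,0,0,0,0,0,0],[0,0,0,0,0,0,0],[0,0,0,0,0,0,0],[0,0,0,0,0,0,0],[0,0,0,0,0,0,0],[0,0,0,0,0,0,0],[0,0,0,0,0,0,0]]' >/dev/null
python3 - <<'E'
from h import *
def yc(im):
    h=cv2.cvtColor(im,cv2.COLOR_RGB2HSV); m=cv2.inRange(h,(22,150,100),(32,255,255))>0
    # full-cap parallelogram centre
    v,u=np.nonzero(m); return u.mean(),v.mean(),m.sum()
for n in("scene","top"):
    a=cv2.cvtColor(cv2.imread(f"pics/{n}0.png"),cv2.COLOR_BGR2RGB); f=eyes.grab_frame(n)
    print(n,yc(a),yc(f["frame"]),[proj(f,(.6415,.0253,z)).round(1).tolist() for z in(.175,.151,.147)])
ft=f
for (u,v) in [(576,328),(595,361),(552,387),(646,379),(612,399),(583,429)]:
    print((ray(ft,(150+u/2.6,90+v/2.6),.019)-[.5747,-.1715,.004]).round(3))
d=[ (m["uv"]) for m in models.spot_point("top","tray_in")[:1]]; print(d, ray(ft,d[0],.004) if d else "")
# tray outer corners at rim z .045
for (u,v) in [(531,300),(676,300),(685,452),(526,452)]: print("corner",ray(ft,(150+u/2.6,90+v/2.6),.045).round(3))
f2=eyes.grab_frame("top"); crop(f2,"top10.png",335,425,195,275,6)
print(np.abs(f2["frame"].astype(int)-cv2.cvtColor(cv2.imread("pics/top0.png"),cv2.COLOR_BGR2RGB)).shape)
E
```

```text
scene (np.float64(266.4760820045558), np.float64(210.00227790432803), np.int64(439)) (np.float64(267.0176322418136), np.float64(219.06045340050377), np.int64(397)) [[266.3, 209.1], [267.0, 217.5], [267.2, 218.8]]
top (np.float64(293.1437007874016), np.float64(188.63779527559055), np.int64(508)) (np.float64(292.17540322580646), np.float64(191.8548387096774), np.int64(496)) [[292.6, 187.3], [291.7, 190.2], [291.6, 190.7]]
[0.039 0.019 0.015]
[0.012 0.005 0.015]
[-0.009  0.041  0.015]
[-0.002 -0.036  0.015]
[-0.019 -0.007  0.015]
[-0.043  0.018  0.015]
[[376.3, 237.0]] [ 0.57113726 -0.16443928  0.004     ]
corner [ 0.633 -0.11   0.045]
corner [ 0.633 -0.226  0.045]
corner [ 0.513 -0.225  0.045]
corner [ 0.513 -0.102  0.045]
(420, 560, 3)
```

View pics/top10.png

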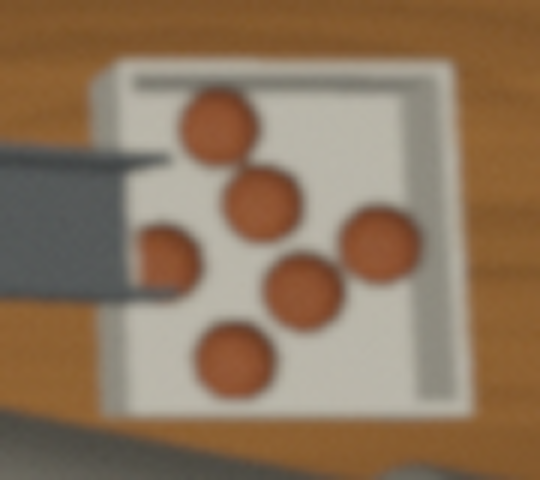

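```bash
python3 -c "
from station import ctrl,sensors
print(sensors.read_state()['t']); print(ctrl.finish_job())"
```

```text
14.9
the job is handed in; nothing more can be done
None
```

I rocked the gate over with the closed fingertips, and its three balls ran into the white tray. Then I pressed the yellow feed key down, and the three waiting balls followed. I lifted the arm clear and handed the job in at 14.9 s.

**What the last checks showed:**
- **Balls:** All six are in the white tray, each within ±43 mm of its centre. They were in the same places in pictures about 1 s apart.
- **Gate:** The tab stopped at z = 0.1015 m with the force rising to 26 N, so it was on its stop. It still looked fully over in the last pictures.
- **Key:** The tip stopped at z = 0.147 m with the force rising, which matches fully down.
- **Bystanders:** The jar, mortar, flask, beaker and stopper look unmoved in the last pictures. The brush was hidden from the top camera by the arm at the end, and the scene camera shows only part of it, in its old place.

**Where checks disagreed:**
- **Key travel:** The cap moved about 9.1 px in the scene picture, where 28 mm of travel predicts 9.7 px. That gives about 26 mm, still over the 24 mm limit, and it fits a key that started up to 3 mm down.
- **Point detector:** It put the key's top about 4 px higher than the colour measurement did. Its last tray centre was about 8 mm off the first. I relied on the colour measurement and the first tray centre.

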